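# Restock the tip-out bin with sextant knobs

### The arm

A 7-joint arm with a two-finger parallel gripper is mounted at the origin on the work surface. World frame = base frame: x ahead of the robot, y to its left, z up, the work surface at z = 0. Lengths are in mm, angles in rad, forces in N, time in s.
With the tool pointing down it reaches from about 400 to 850 mm from the base axis. Payload 4.5 kg.
Tool frame: the origin (TCP) lies at the very end of the fingers, on their centre line; the grasp point (between the pads) lies 19 mm behind it; z points along the fingers, y is the line along which they close (so a half turn about z gives the same grasp; the last joint's range is limited). The gripper opens to 88 mm and grips with 3 to 60 N. Pads are 18 mm wide; open, the fingers measure 123 mm over their backs; the gripper's body (75 mm by 187 mm) begins 45 mm behind the grasp point.
Start: joints at [-1.196, 0.689, -0.195, 1.565, 0.157, 0.902, -0.215], TCP at [208.882, 589.086, 238.743] pointing down, gripper open.
Joint ranges: [-3.01, 3.01], [-0.46, 2.08], [-1.47, 1.51], [0.13, 2.56], [-1, 4.14], [0.04, 2.09], [-2.66, 2.66]. Speed limits (rad/s): [2.57, 2.57, 3.14, 3.14, 3.14, 3.14, 3.14].

### API

Orientations are given as a unit quaternion [x, y, z, w].
In Python, from cell import r, imaging gives the robot as it stands.
- The arm moves only by the tool move_arm, never from a script. Its argument "moves" is a list of rows, each a list of 5 numbers: the shift along the tool's x, y, z each as a share of 10 cm, from -1 to 1, then the turn about the tool's z as a share of 180 degrees, from -1 to 1, then the closure, from 0 (fully open) to 1 (shut). A call has 1 to 8 rows; each row shifts and turns the commanded pose from where the row before left it, along the tool's axes as they then stand; what a row does not reach is not made up. A row lasts 1/8 s, in which the tool goes at most 62.5 mm and 10.7 degrees, less where a joint would pass 70% of its speed; a pose out of reach is approached as far as the arm can. A call with a number of a shift or a turn outside -1 to 1 is refused whole. A call with a gripper value outside its range is refused whole. The fingers move at their own pace and stop on an object; "grip_force" is the grip in N (left out, the last holds). Time passes only in rows, so rows that do not move let the fingers close. It gives the time, the measured TCP pose, the force, the opening and the grip force at its end, in the units of the state.
- r.observe(): the state, without advancing time (a new reading comes with each control period).
- imaging.get_image(name): name is "side" or "top"; returns a dict with "color" (400x640x3 uint8, red, green, blue), "range_z" (400x640 float32, mm along the optical axis (not along the pixel's ray), 0 where there is no reading), "fx", "fy", "cx", "cy" (pixels), "D" ([k1, k2, p1, p2, k3] as OpenCV has them; the pictures are not rectified), "xyz" and "rotation" of the camera in the world. Camera axes: x right, y down, z forward; pixel columns grow to the right and rows downward; lengths in mm; the calibration is good to about 2 mm. A picture is of the moment at which its call begins.
- r.sign_off(): hands the job in; it is judged then, once.
The state is a dict: "t": time; "joint_positions": joint angles; "qvel": joint speeds; "tau": joint torques, N m; "position": TCP position; "ee_rot": TCP orientation; "ft_force": force on the tool from outside, world axes, zero at the start; "ft_torque": the same for the moment, N m; "finger_gap": opening from 0.0 (shut) to 1.0 (fully open); "grip_force": force on a finger pad.
Only numpy, scipy, OpenCV 4.12 (cv2) and the standard library are available. Lean on these libraries where they do the work, as an engineer would, in place of code of your own. Each camera call takes 0.05 s, during which the arm holds its last target. There are 200 camera calls.

### The job

Pour all six brass clamp knobs from the aluminium pouring cup into the grey steel bin while the bin is tipped out towards you. Then stand the empty cup back upright on the rubber mat and push the bin back until it is fully level under its hood (either of these two first). Leave everything else on the shelf where it is.

Things in the scene. Friction and masses are not known exactly. Their poses are not given: they have to be found in the camera images.
- cup: Open aluminium pouring cup, loose, 0.25 kg empty. Origin: centre of the underside of its square part (64 x 64 mm outside, walls and floor 4 mm, back and side walls 70 mm high), z up. On its +x side there is no wall: a pouring ramp 64 mm wide (cheeks 36 mm) rises outward at 45 degrees from x 30, z 0 to the lip at x 78, z 48 mm. A slanted handle is on its -x side
- cup_grip (a point): Point on the axis of the cup's plain wooden handle, x -67, y 0, z 91 mm in the cup's frame (same axes). The straight handle, 80 mm long, rises backward and upward at 45 degrees from x -32, z 56 to x -89, z 113 mm; this point is 50 mm up it. It is 14 mm thick along y, where it is pinched, and 22 mm the other way
- cup_lip (a point): Middle of the cup's pouring lip: x 78, y 0, z 48 mm in the cup's frame
- knob0: Brass clamp knob (one of six alike), loose, 22 g: a disc 24 mm across and 11 mm thick with a hub 15 mm across and 8 mm long on it (19 mm in all). Origin: centre of the disc's flat face, z towards the hub. It starts in the cup
- knob1: Brass clamp knob (one of six alike), loose, 22 g: a disc 24 mm across and 11 mm thick with a hub 15 mm across and 8 mm long on it (19 mm in all). Origin: centre of the disc's flat face, z towards the hub. It starts in the cup
- knob2: Brass clamp knob (one of six alike), loose, 22 g: a disc 24 mm across and 11 mm thick with a hub 15 mm across and 8 mm long on it (19 mm in all). Origin: centre of the disc's flat face, z towards the hub. It starts in the cup
- knob3: Brass clamp knob (one of six alike), loose, 22 g: a disc 24 mm across and 11 mm thick with a hub 15 mm across and 8 mm long on it (19 mm in all). Origin: centre of the disc's flat face, z towards the hub. It starts in the cup
- knob4: Brass clamp knob (one of six alike), loose, 22 g: a disc 24 mm across and 11 mm thick with a hub 15 mm across and 8 mm long on it (19 mm in all). Origin: centre of the disc's flat face, z towards the hub. It starts in the cup
- knob5: Brass clamp knob (one of six alike), loose, 22 g: a disc 24 mm across and 11 mm thick with a hub 15 mm across and 8 mm long on it (19 mm in all). Origin: centre of the disc's flat face, z towards the hub. It starts in the cup
- stand: Fixed steel stand of the bin. Origin: centre of its place on the mat (4 mm above the work surface); front is -x, z up. Hinge of the bin: parallel to y at x -50, z 25 mm, between two low ears (45 mm high, outer faces y +-107). Behind, two posts (x 55 to 95) carry a flat hood: x -27 to 88, y +-112, z 199 to 207 mm
- bin (a joint): Tilt of the bin about its hinge, rad: 0 is level, mouth straight up under the hood (end stop); grows as its top tips out to the front (-x of the stand), at most 0.85. It starts tipped out and stays at whatever tilt it is left (stiff hinge, about 5 N at the rim moves it)
- bin_floor (a point): Centre of the bin's inner floor; turns with the bin: z its own up, -x its front. Grey steel open bin, outside 120 (x) x 190 (y) x 115 (z) mm, walls and floor 4 mm; the inside reaches +-56 in x, +-91 in y, 0 to 111 mm in z from here. The hinge is at x -60, z -4 mm, the outer foot of the front wall
- bin_front_rim (a point): Middle of the top edge of the bin's front wall (2 mm behind its outer face), 115 mm from the hinge; turns with the bin
- shelf_mat: Fixed black rubber mat under everything, 600 (x) x 1140 (y) x 4 mm. Origin: centre of its underside; its top is 4 mm above the work surface
- sextant: Bystander, loose: blue sextant lying on three feet, about 130 x 140 mm, 90 mm high. Origin: under its middle
- protractor: Bystander, loose: round black plastic protractor, 140 mm across, 5 mm thick with a 12 mm boss 6 mm higher. Origin: centre of its underside
- chart_weight: Bystander, loose: steel chart weight, 85 (x) x 50 (y) x 22 mm block with a wire loop to 44 mm. Origin: centre of its underside
- pocket_level: Bystander, loose: brass pocket level, 110 (x) x 24 (y) x 26 mm. Origin: centre of its underside
- dividers: Bystander, loose: steel chart dividers lying flat, 150 mm long (x), 50 mm wide, 14 mm high. Origin: under the middle
- mug: Bystander, loose: white mug, 80 mm across, 90 mm high, handle at +y. Origin: centre of its underside

How it is judged (in metres and radians):
On the way, in this order (a step that is already met when the one before it is completed fails the run):
1. the cup is held up and tipped to pour (more than 50 degrees from upright, more than 60 mm up) with the bin still tipped out (angle between cup's own z axis and vertical above 0.87 rad and height (world z) of cup above 0.06 m and value of joint bin above 0.35 rad), for 0.1 s.
2. all six knobs lie in the bin while it is still tipped out (more than 0.35 rad) (x of knob0 in the frame of bin_floor between -0.06 and 0.06 m and y of knob0 in the frame of bin_floor between -0.095 and 0.095 m and z of knob0 in the frame of bin_floor between -0.005 and 0.1 m and x of knob1 in the frame of bin_floor between -0.06 and 0.06 m and y of knob1 in the frame of bin_floor between -0.095 and 0.095 m and z of knob1 in the frame of bin_floor between -0.005 and 0.1 m and x of knob2 in the frame of bin_floor between -0.06 and 0.06 m and y of knob2 in the frame of bin_floor between -0.095 and 0.095 m and z of knob2 in the frame of bin_floor between -0.005 and 0.1 m and x of knob3 in the frame of bin_floor between -0.06 and 0.06 m and y of knob3 in the frame of bin_floor between -0.095 and 0.095 m and z of knob3 in the frame of bin_floor between -0.005 and 0.1 m and x of knob4 in the frame of bin_floor between -0.06 and 0.06 m and y of knob4 in the frame of bin_floor between -0.095 and 0.095 m and z of knob4 in the frame of bin_floor between -0.005 and 0.1 m and x of knob5 in the frame of bin_floor between -0.06 and 0.06 m and y of knob5 in the frame of bin_floor between -0.095 and 0.095 m and z of knob5 in the frame of bin_floor between -0.005 and 0.1 m and value of joint bin above 0.35 rad), for 0.2 s.
At the end, for the whole second after the job is handed in: All six knobs are inside the bin, the bin is level (within 0.07 rad), and the cup stands still, upright (within 0.1 rad), on the rubber mat (x of knob0 in the frame of bin_floor between -0.06 and 0.06 m and y of knob0 in the frame of bin_floor between -0.095 and 0.095 m and z of knob0 in the frame of bin_floor between -0.005 and 0.1 m and x of knob1 in the frame of bin_floor between -0.06 and 0.06 m and y of knob1 in the frame of bin_floor between -0.095 and 0.095 m and z of knob1 in the frame of bin_floor between -0.005 and 0.1 m and x of knob2 in the frame of bin_floor between -0.06 and 0.06 m and y of knob2 in the frame of bin_floor between -0.095 and 0.095 m and z of knob2 in the frame of bin_floor between -0.005 and 0.1 m and x of knob3 in the frame of bin_floor between -0.06 and 0.06 m and y of knob3 in the frame of bin_floor between -0.095 and 0.095 m and z of knob3 in the frame of bin_floor between -0.005 and 0.1 m and x of knob4 in the frame of bin_floor between -0.06 and 0.06 m and y of knob4 in the frame of bin_floor between -0.095 and 0.095 m and z of knob4 in the frame of bin_floor between -0.005 and 0.1 m and x of knob5 in the frame of bin_floor between -0.06 and 0.06 m and y of knob5 in the frame of bin_floor between -0.095 and 0.095 m and z of knob5 in the frame of bin_floor between -0.005 and 0.1 m and value of joint bin below 0.07 rad and angle between cup's own z axis and vertical below 0.1 rad and height (world z) of cup between 0.002 and 0.012 m and world x of cup between 0.27 and 0.87 m and world y of cup between -0.57 and 0.57 m and linear speed of cup below 0.02 m/s); the robot touches nothing.
It fails at once if the sextant, protractor, chart weight, pocket level, dividers or mug is moved by more than 30 mm (distance of any of sextant, protractor, chart_weight, pocket_level, dividers, mug from where it was at the start of the episode above 0.03 m).
It also fails if it takes over 70 s, if anything falls off the work surface, if the arm or the gripper's body presses on something with over 40 N, if the wrist force passes 120 N, or if a joint passes its speed limit or range.

## Working session

There is one attempt and no reset: what is moved stays moved. The work goes in short steps, Python scripts to look and compute and a tool call to move; the robot and the scene stay as the last step left them, time stands still between calls to the robot, and variables do not carry over. Pictures are saved under pics/ and viewed, at most 12 in all, crops included, and the job is handed in when it is done.

Besides the shell and the picture viewer there is one more tool, called after ">>>" by a JSON object that holds its "method" and its "body". move_arm: Moves the arm, as the interface text tells. Its arguments: {"type":"object","properties":{"moves":{"type":"array"},"grip_force":{"type":"number"}},"required":["moves"]}

```bash
ls; mkdir -p pics; cat > h.py <<'E'
from cell import r, imaging
import numpy as np, cv2
from scipy.spatial.transform import Rotation as R
def snap(n,f):
    im=imaging.get_image(n); np.savez('pics/'+f+'.npz',**{k:np.array(v) for k,v in im.items()})
    cv2.imwrite('pics/'+f+'.png',im['color'][:,:,::-1]); return im
def cloud(f):
    im=np.load('pics/'+f+'.npz'); K=np.array([[im['fx'],0,im['cx']],[0,im['fy'],im['cy']],[0,0,1]],float)
    v,u=np.mgrid[:400,:640]; p=np.stack([u,v],-1).reshape(-1,1,2).astype(float)
    n=cv2.undistortPoints(p,K,im['D'].astype(float)).reshape(400,640,2)
    z=im['range_z'].astype(float); c=np.dstack([n*z[...,None],z])
    rot=im['rotation']; M=rot if rot.shape==(3,3) else R.from_quat(rot).as_matrix()
    P=c@M.T+im['xyz']; P[z==0]=np.nan; return P
E
python3 - <<'E'
from h import *
a=snap('top','top0');b=snap('side','side0')
for i in(a,b):print(i['xyz'],i['rotation'],i['fx'])
print(r.observe())
E
```

```text
pics
[ 496.1455685    -2.10786051 1464.74727753] [ 0.70796352 -0.70525912  0.02329488 -0.02923304] 507.50960104127296
[  271.26610737 -1144.63571723   813.99424689] [ 0.85911271 -0.11694429  0.05386797 -0.49532577] 489.84931609178835
{'t': 0.1, 'joint_positions': array([-1.19619786,  0.68990088, -0.19451758,  1.56620418,  0.15732221,
        0.90251032, -0.21510924]), 'qvel': array([ 0.00082344, -0.00186673,  0.00088738, -0.00104048, -0.00165121,
        0.00093679,  0.00034041]), 'tau': array([-2.52545433e-03, -5.28503788e+01, -1.27150308e+00, -1.53838885e+01,
       -5.25707414e-02,  1.97860674e-03,  6.59006469e-05]), 'position': array([208.76268127, 588.51727695, 237.9992505 ]), 'ee_rot': array([ 1.69539042e-01,  9.85523135e-01, -8.11962848e-04, -6.98170897e-05]), 'ft_force': array([0.07911903, 0.7705368 , 0.03522996]), 'ft_torque': array([ 0.00133367,  0.03446871, -0.01752119]), 'grip_force': 0.0, 'finger_gap': 0.9994205940773017}
```

View pics/top0.png

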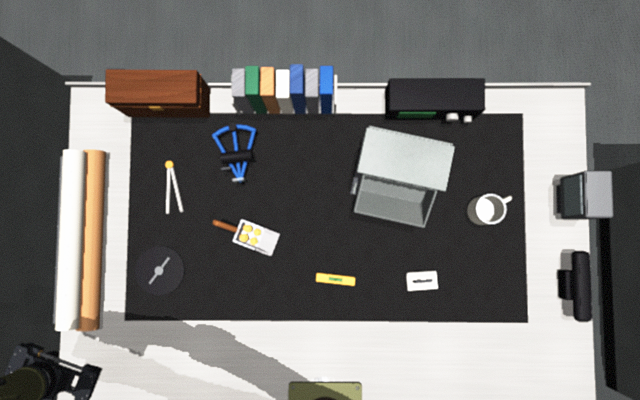

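View pics/side0.png

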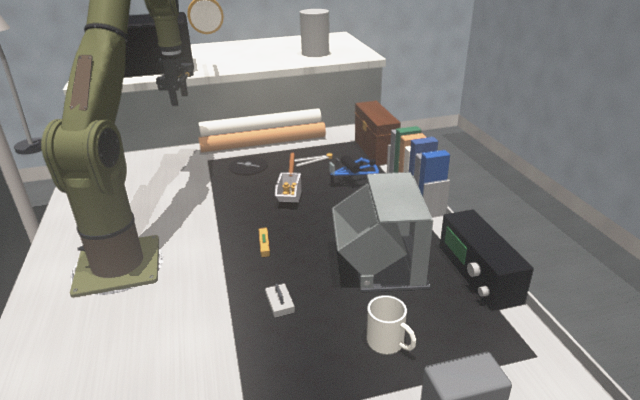

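```bash
python3 - <<'E'
from h import *
a=cv2.imread('pics/top0.png')
c=cv2.resize(a[205:270,200:300],None,fx=6,fy=6,interpolation=cv2.INTER_CUBIC)
d=cv2.resize(a[115:235,340:465],None,fx=4.5,fy=4.5,interpolation=cv2.INTER_CUBIC)
cv2.imwrite('pics/c1.png',c);cv2.imwrite('pics/c2.png',d)
E
```

```text
(no output)
```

View pics/c1.png

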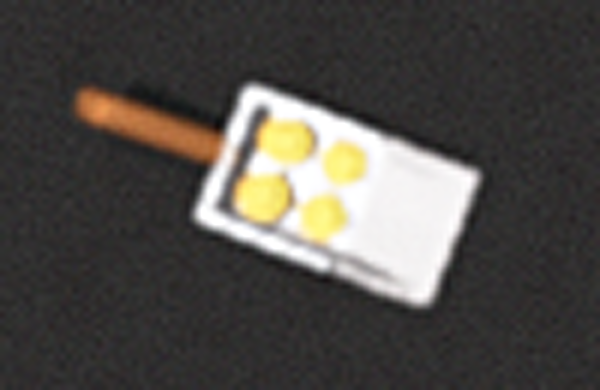

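View pics/c2.png

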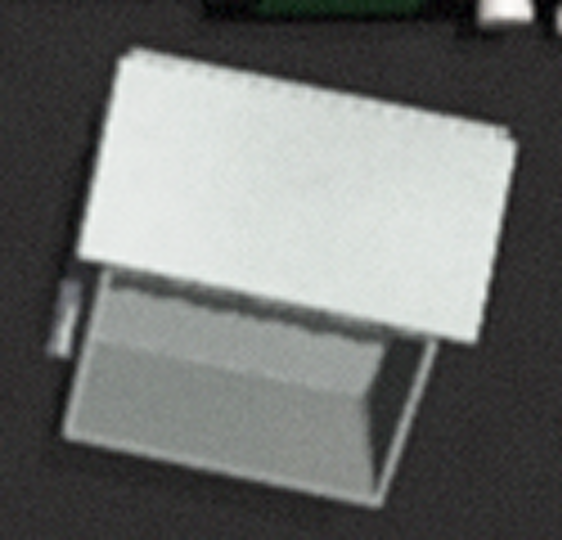

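```bash
cat >> h.py <<'E'
def ray(f,uv,z):
    im=np.load('pics/'+f+'.npz'); K=np.array([[im['fx'],0,im['cx']],[0,im['fy'],im['cy']],[0,0,1]],float)
    n=cv2.undistortPoints(np.array(uv,float).reshape(-1,1,2),K,im['D'].astype(float)).reshape(-1,2)
    d=np.c_[n,np.ones(len(n))]@R.from_quat(im['rotation']).as_matrix().T
    return im['xyz']+d*((np.array(z)-im['xyz'][2])/d[:,2])[:,None]
E
python3 - <<'E'
from h import *
np.set_printoptions(precision=1,suppress=True)
P=cloud('top0')
c=lambda a,o,s:[(o[0]+x/s,o[1]+y/s) for x,y in a]
C=ray('top0',c([(480,175),(430,305),(85,103),(250,85),(197,215)],(200,205),6),[52,52,117,74,74]);print(C)
H=ray('top0',c([(132,48),(515,135),(475,342),(80,258)],(340,115),4.5),[211]*4);print(H)
ux=H[0]+H[1]-H[2]-H[3]; yaw=np.arctan2(ux[1],ux[0]);uy=H[0]+H[3]-H[1]-H[2];print('hood yaw',yaw,np.arctan2(-uy[0],uy[1]))
uy=H[0]+H[3]-H[1]-H[2];yaw=np.arctan2(-uy[0],uy[1])
o=H.mean(0)-R.from_euler('z',yaw).apply([30.5,0,207]);print('stand',o)
S=R.from_euler('z',yaw)
rc=c([(65,437),(380,505)],(340,115),4.5)
for t in [.5,.6,.7,.8,.85]:
    p=S.inv().apply(ray('top0',rc,[29+115*np.cos(t)]*2)-o)
    print(t,p.ravel(),'pred x',-50-115*np.sin(t))
# depth of floor/front wall points
for u,v in c([(220,390),(220,420),(220,450),(240,320),(240,350)],(340,115),4.5):
    print(S.inv().apply(P[int(round(v)),int(round(u))]-o))
for u,v in c([(250,200)],(340,115),4.5): print(P[int(round(v)),int(round(u))])
for u,v in c([(150,125),(110,112)],(200,205),6): print(P[int(round(v)),int(round(u))])
lip=C[:2].mean(0);bk=C[3:].mean(0);d=lip-bk;print('cup yaw',np.degrees(np.arctan2(d[1],d[0])),'lip',lip,'back',bk,np.linalg.norm(d[:2]))
d=lip-C[2];print(np.degrees(np.arctan2(d[1],d[0])),np.linalg.norm(d[:2]))
st=r.observe();print(R.from_quat(st['ee_rot']).as_matrix())
E
```

```text
[[516.8 124.   52. ]
 [456.8 146.5  52. ]
 [547.  293.4 117. ]
 [557.2 227.7  74. ]
 [497.8 250.8  74. ]]
[[ 786.4 -111.1  211. ]
 [ 737.7 -322.3  211. ]
 [ 622.8 -298.8  211. ]
 [ 668.7  -82.2  211. ]]
hood yaw -0.22165637263456522 -0.21756627505278642
stand [ 674.1 -197.     4. ]
0.5 [-123.    94.2  125.9 -121.5  -93.1  125.9] pred x -105.13393693948335
0.6 [-122.6   94.   119.9 -121.1  -94.2  119.9] pred x -114.93388444042907
0.7 [-122.1   93.7  113.  -120.6  -95.4  113. ] pred x -124.08503403233446
0.8 [-121.5   93.3  105.1 -120.   -96.9  105.1] pred x -132.49595045344512
0.85 [-121.2   93.2  100.9 -119.7  -97.6  100.9] pred x -136.39724659113367
[-69.3   3.5  52.6]
[-88.9   3.7  87. ]
[-108.8    1.7  104.3]
[-22.4   1.5  46.5]
[-40.9  -3.3  40.4]
[ 703.  -177.7  207.1]
[537.4 267.2 103.6]
[542.  282.2 121.7]
cup yaw -111.37721767309759 lip [486.8 135.3  52. ] back [527.5 239.2  74. ] 111.67063206496988
-110.85588593506174 169.28227859444698
[[-0.9  0.3 -0. ]
 [ 0.3  0.9 -0. ]
 [-0.  -0.  -1. ]]
```

>>> {"method": "move_arm", "body": {"moves": [[-0.5, -0.22, 0, 0.05, 0.3], [-0.5, -0.22, 0, 0.05, 0.3], [-0.5, -0.22, 0, 0.05, 0.3], [-0.5, -0.22, 0, 0, 0.3], [-0.5, -0.22, 0, 0, 0.3], [-0.5, -0.22, 0, 0, 0.3], [-0.5, -0.22, 0, 0, 0.3], [0, 0, 0, 0, 0.3]], "grip_force": 50}}

```text
t: 1.1
position: [383.3, 249.7, 238.5]
ee_rot: [0.399, 0.917, -0.002, 0.0]
ft_force: [0.1, 0.7, -0.5]
finger_gap: 0.698
grip_force: 0.0
```

```bash
cat >> h.py <<'E'
def to(x,y,z,yaw=None):
    s=r.observe(); M=R.from_quat(s['ee_rot']).as_matrix(); a=np.degrees(np.arctan2(M[1,0],M[0,0]))
    if yaw is not None:
        t=-((yaw-a+180)%360-180); print('turn share',round(t/180,4))
        b=np.radians(yaw); N=np.array([[np.cos(b),np.sin(b),0],[np.sin(b),-np.cos(b),0],[0,0,-1]])
    else: N=M
    print('pos',s['position'].round(1),'yaw',a.round(1),'q',s['joint_positions'].round(2),'shift after turn(share)',((np.array([x,y,z])-s['position'])@N/100).round(3))
E
python3 -c "
from h import *
to(539.5,271.2,76,68.9)"
```

```text
turn share 0.356
pos [383.3 249.7 238.5] yaw 133.0 q [-0.61  0.48 -0.11  2.05  0.09  0.62 -0.03] shift after turn(share) [0.763 1.379 1.625]
```

>>> {"method": "move_arm", "body": {"moves": [[0, 0, 0, 0.059, 0.3], [0, 0, 0, 0.059, 0.3], [0, 0, 0, 0.059, 0.3], [0, 0, 0, 0.059, 0.3], [0, 0, 0, 0.059, 0.3], [0, 0, 0, 0.059, 0.3], [0.25, 0.46, 0, 0, 0.3], [0.25, 0.46, 0, 0, 0.3]]}}

```text
t: 2.1
position: [485.9, 272.1, 238.6]
ee_rot: [0.819, 0.573, 0.0, -0.001]
ft_force: [-0.3, 0.4, 0.8]
finger_gap: 0.704
grip_force: 0.0
```

>>> {"method": "move_arm", "body": {"moves": [[0.26, 0.46, 0, 0, 0.3], [0, 0, 0.3, 0, 0.3], [0, 0, 0.3, 0, 0.3], [0, 0, 0, 0, 0.3]]}}

```text
t: 2.6
position: [535.6, 279.1, 176.4]
ee_rot: [0.82, 0.573, -0.003, -0.001]
ft_force: [-0.9, 0.1, -0.1]
finger_gap: 0.703
grip_force: 0.0
```

```bash
python3 -c "
from h import *
to(539.5,271.2,76,68.9)"
```

```text
turn share 0.0053
pos [535.6 279.1 176.4] yaw 69.9 q [-0.67  0.75  0.2   1.7  -0.21  0.72 -0.72] shift after turn(share) [-0.06   0.064  1.004]
```

>>> {"method": "move_arm", "body": {"moves": [[-0.06, 0.064, 0, 0.005, 0.3], [0, 0, 0.35, 0, 0.3], [0, 0, 0.35, 0, 0.3], [0, 0, 0.3, 0, 0.3], [0, 0, 0, 0, 0.3], [0, 0, 0, 0, 0.3]]}}

```text
t: 3.35
position: [543.2, 270.9, 80.6]
ee_rot: [0.825, 0.565, 0.002, 0.0]
ft_force: [-0.3, 0.2, -0.2]
finger_gap: 0.7
grip_force: 0.0
```

```bash
python3 -c "
from h import *
to(539.5,271.2,76,68.9)
a=snap('side','side1')
cv2.imwrite('pics/c3.png',cv2.resize(a['color'][130:230,230:350,::-1],None,fx=5,fy=5,interpolation=2))"
```

```text
turn share -0.0004
pos [543.2 270.9  80.6] yaw 68.8 q [-0.62  0.89  0.15  1.75 -0.24  0.52 -0.69] shift after turn(share) [-0.011 -0.036  0.046]
```

View pics/c3.png

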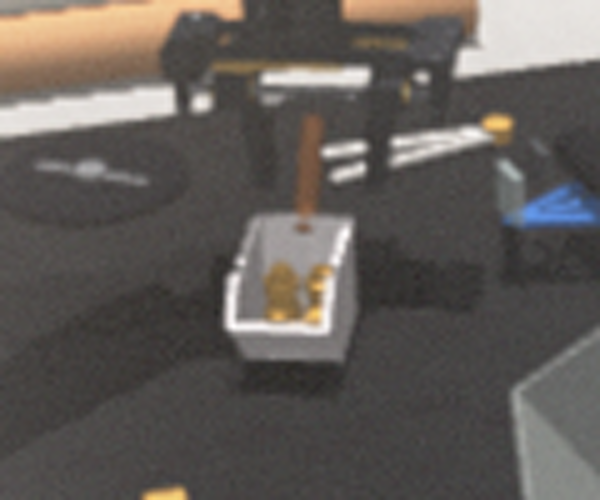

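>>> {"method": "move_arm", "body": {"moves": [[0, -0.035, 0.045, 0, 0.3], [0, 0, 0, 0, 1], [0, 0, 0, 0, 1], [0, 0, 0, 0, 1], [0, 0, 0, 0, 1], [0, 0, 0, 0, 1]], "grip_force": 55}}

```text
t: 4.15
position: [538.4, 271.9, 74.2]
ee_rot: [0.825, 0.565, -0.0, -0.0]
ft_force: [0.2, -0.0, 0.1]
finger_gap: 0.153
grip_force: 16.2
```

>>> {"method": "move_arm", "body": {"moves": [[0, 0, -0.1, 0, 1], [0, 0, -0.15, 0, 1], [0, 0, -0.25, 0, 1], [0, 0, -0.3, 0, 1], [0, 0, 0, 0, 1], [0, 0, 0, 0, 1]]}}

```text
t: 4.9
position: [537.9, 271.7, 153.8]
ee_rot: [0.825, 0.565, -0.0, -0.0]
ft_force: [-0.8, -0.1, -3.5]
finger_gap: 0.151
grip_force: 54.9
```

```bash
python3 -c "
from h import *
print(r.observe()['ft_torque'])
a=snap('side','side2')
cv2.imwrite('pics/c4.png',cv2.resize(a['color'][100:220,220:360,::-1],None,fx=4,fy=4,interpolation=2))"
```

```text
[ 0.11945705  0.0334202  -0.02608405]
```

View pics/c4.png

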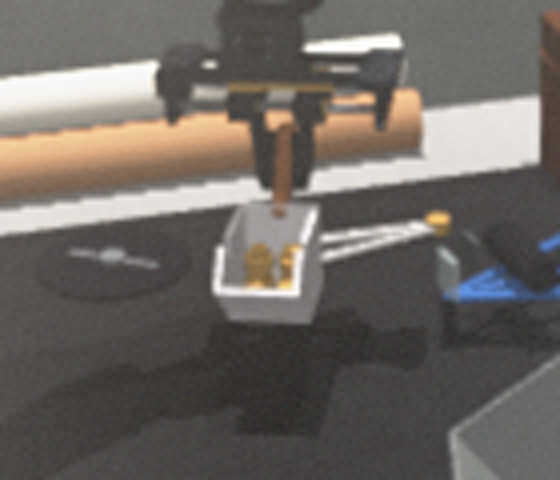

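>>> {"method": "move_arm", "body": {"moves": [[-0.1, 0.02, -0.2, 0, 1], [-0.2, 0.05, -0.26, 0, 1], [-0.3, 0.07, -0.3, 0, 1], [-0.35, 0.08, -0.25, 0, 1], [-0.35, 0.08, -0.1, 0, 1], [-0.35, 0.08, 0, 0, 1], [-0.35, 0.08, 0, 0, 1], [-0.35, 0.08, 0, 0, 1]], "grip_force": 60}}

```text
t: 5.95
position: [503.3, 31.0, 265.9]
ee_rot: [0.825, 0.565, -0.0, 0.0]
ft_force: [0.9, 0.1, -3.7]
finger_gap: 0.151
grip_force: 59.9
```

>>> {"method": "move_arm", "body": {"moves": [[-0.35, 0.08, 0, 0, 1], [-0.35, 0.08, 0, 0, 1], [-0.35, 0.08, 0, 0, 1], [-0.35, 0.08, 0, 0, 1], [-0.25, 0.07, 0, -0.01, 1], [-0.12, 0.03, 0, -0.025, 1], [-0.05, 0.02, 0, -0.035, 1], [0, 0, 0, -0.045, 1]]}}

```text
t: 6.95
position: [479.3, -154.0, 265.7]
ee_rot: [0.709, 0.705, -0.001, -0.0]
ft_force: [0.8, 1.4, -2.8]
finger_gap: 0.153
grip_force: 59.9
```

>>> {"method": "move_arm", "body": {"moves": [[0, 0, 0, -0.05, 1], [0, 0, 0, -0.05, 1], [0, 0, 0, -0.05, 1], [0, 0, 0, -0.05, 1], [0, 0, 0, -0.05, 1], [0, 0, 0, -0.05, 1], [0, 0, 0, -0.045, 1], [0, 0, 0, -0.035, 1]]}}

```text
t: 7.95
position: [479.0, -153.7, 265.5]
ee_rot: [0.19, 0.982, -0.001, -0.001]
ft_force: [0.4, 0.4, -4.3]
finger_gap: 0.15
grip_force: 59.9
```

```bash
python3 -c "
from h import *
to(478.8,-153.4,260,167.4)"
```

```text
turn share -0.0517
pos [ 479.  -153.7  265.5] yaw 158.1 q [ 0.4   0.5  -0.28  1.89  0.19  0.78  1.21] shift after turn(share) [0.002 0.002 0.055]
```

>>> {"method": "move_arm", "body": {"moves": [[0, 0, 0, -0.03, 1], [0, 0, 0, -0.022, 1], [-0.15, 0, 0, 0, 1], [-0.15, 0, 0, 0, 1], [0, 0, 0, 0, 1]]}}

```text
t: 8.57
position: [509.4, -160.2, 265.3]
ee_rot: [0.111, 0.994, -0.001, -0.0]
ft_force: [-0.1, 0.2, -3.0]
finger_gap: 0.153
grip_force: 59.9
```

>>> {"method": "move_arm", "body": {"moves": [[0, 0, 0, 0, 1], [0, 0, 0, 0, 1], [0, 0, 0, 0, 1]], "grip_force": 25}}

```text
t: 8.95
position: [509.2, -159.1, 265.3]
ee_rot: [0.11, 0.994, -0.0, -0.0]
ft_force: [0.8, 0.5, -2.2]
finger_gap: 0.155
grip_force: 25.0
```

```bash
cat >> h.py <<'E'
O=np.array([674.1,-197,4]);S=R.from_euler('z',-0.2196)
def cup():
    # cup points in the pinch's frame: stand axes, relative to the grasp point
    s=r.observe(); G=s['position']+R.from_quat(s['ee_rot']).apply([0,0,-19])
    print('P stand',S.inv().apply(G-O).round(1),'F',s['ft_force'].round(1),'T',s['ft_torque'].round(2),'gap',round(s['finger_gap'],3))
    for n in('side','top'):
        im=snap(n,'tmp');P=S.inv().apply(cloud('tmp').reshape(-1,3)-G);c=im['color'].reshape(-1,3).astype(int)
        q=P[(abs(P[:,1])<40)&(P[:,2]<-23)&(P[:,2]>-165)&(P[:,0]>-110)&(P[:,0]<165)&(c.min(1)>110)]
        # profile: max/min x by z band
        print(n,len(q),[(z,*np.percentile(b[:,0],[3,97]).round()) for z in range(-160,-20,20) if len(b:=q[(q[:,2]>=z)&(q[:,2]<z+20)])>5])
E
python3 -c "
from h import *
cup()"
```

```text
P stand [-169.1    1.1  280.3] F [ 0.8  0.5 -2.2] T [0.07 0.27 0.03] gap 0.155
side 1645 [(-100, np.float64(32.0), np.float64(100.0)), (-80, np.float64(31.0), np.float64(163.0)), (-60, np.float64(34.0), np.float64(138.0)), (-40, np.float64(36.0), np.float64(127.0))]
top 1000 [(-100, np.float64(68.0), np.float64(143.0)), (-80, np.float64(76.0), np.float64(164.0)), (-60, np.float64(66.0), np.float64(144.0)), (-40, np.float64(48.0), np.float64(143.0))]
```

>>> {"method": "move_arm", "body": {"moves": [[0, 0, 0, 0, 1], [0, 0, 0, 0, 1], [0, 0, 0, 0, 1]], "grip_force": 14}}

```text
t: 9.43
position: [509.8, -159.0, 265.2]
ee_rot: [0.11, 0.994, 0.0, 0.0]
ft_force: [0.1, 0.6, -3.4]
finger_gap: 0.155
grip_force: 14.0
```

```bash
python3 -c "
from h import *
cup()"
```

```text
P stand [-168.7    1.3  280.2] F [ 0.1  0.6 -3.4] T [ 0.06  0.19 -0.02] gap 0.155
side 1762 [(-120, np.float64(38.0), np.float64(81.0)), (-100, np.float64(13.0), np.float64(138.0)), (-80, np.float64(18.0), np.float64(162.0)), (-60, np.float64(23.0), np.float64(113.0)), (-40, np.float64(26.0), np.float64(70.0))]
top 1047 [(-120, np.float64(75.0), np.float64(88.0)), (-100, np.float64(72.0), np.float64(143.0)), (-80, np.float64(102.0), np.float64(164.0)), (-60, np.float64(50.0), np.float64(123.0)), (-40, np.float64(43.0), np.float64(91.0))]
```

>>> {"method": "move_arm", "body": {"moves": [[0, 0, 0, 0, 1], [0, 0, 0, 0, 1], [0, 0, 0, 0, 1]], "grip_force": 10}}

```text
t: 9.9
position: [509.7, -159.1, 265.2]
ee_rot: [0.11, 0.994, 0.0, -0.0]
ft_force: [-0.4, 0.2, -3.5]
finger_gap: 0.155
grip_force: 10.0
```

```bash
python3 -c "
from h import *
cup()"
```

```text
P stand [-168.7    1.2  280.2] F [-0.4  0.2 -3.5] T [0.01 0.17 0.04] gap 0.155
side 1762 [(-120, np.float64(26.0), np.float64(85.0)), (-100, np.float64(9.0), np.float64(138.0)), (-80, np.float64(15.0), np.float64(162.0)), (-60, np.float64(21.0), np.float64(108.0)), (-40, np.float64(24.0), np.float64(58.0))]
top 999 [(-120, np.float64(70.0), np.float64(90.0)), (-100, np.float64(83.0), np.float64(143.0)), (-80, np.float64(89.0), np.float64(164.0)), (-60, np.float64(48.0), np.float64(116.0)), (-40, np.float64(42.0), np.float64(80.0))]
```

>>> {"method": "move_arm", "body": {"moves": [[0, 0, 0, 0, 1], [0, 0, 0, 0, 1], [0, 0, 0, 0, 1]], "grip_force": 6.5}}

```text
t: 10.38
position: [509.6, -159.0, 265.1]
ee_rot: [0.11, 0.994, 0.0, -0.0]
ft_force: [-0.1, -0.7, -3.8]
finger_gap: 0.161
grip_force: 6.5
```

```bash
python3 -c "
from h import *
cup()"
```

```text
P stand [-168.8    1.2  280.1] F [-0.1 -0.7 -3.8] T [ 0.08  0.15 -0.01] gap 0.161
side 1697 [(-140, np.float64(18.0), np.float64(81.0)), (-120, np.float64(-1.0), np.float64(92.0)), (-100, np.float64(-20.0), np.float64(90.0)), (-80, np.float64(-9.0), np.float64(162.0)), (-60, np.float64(3.0), np.float64(44.0)), (-40, np.float64(15.0), np.float64(21.0))]
top 699 [(-140, np.float64(50.0), np.float64(86.0)), (-120, np.float64(61.0), np.float64(98.0)), (-100, np.float64(62.0), np.float64(144.0)), (-80, np.float64(41.0), np.float64(164.0)), (-60, np.float64(6.0), np.float64(53.0))]
```

>>> {"method": "move_arm", "body": {"moves": [[-0.15, 0, 0, 0, 1], [-0.2, 0, 0, 0, 1], [-0.15, 0, 0.05, 0, 1], [0, 0, 0.15, 0, 1], [0, 0, 0.15, 0, 1], [0, 0, 0.05, 0, 1], [0, 0, 0, 0, 1]]}}

```text
t: 11.35
position: [557.9, -169.9, 224.7]
ee_rot: [0.11, 0.994, 0.0, -0.001]
ft_force: [-0.6, -0.2, -3.9]
finger_gap: 0.159
grip_force: 6.5
```

```bash
python3 -c "
from h import *
cup()"
```

```text
P stand [-119.3    1.1  239.7] F [-0.6 -0.2 -3.9] T [ 0.07 -0.02  0.02] gap 0.159
side 1909 [(-140, np.float64(9.0), np.float64(86.0)), (-120, np.float64(-7.0), np.float64(83.0)), (-100, np.float64(-25.0), np.float64(82.0)), (-80, np.float64(-14.0), np.float64(59.0)), (-60, np.float64(1.0), np.float64(89.0)), (-40, np.float64(89.0), np.float64(163.0))]
top 1107 [(-140, np.float64(61.0), np.float64(92.0)), (-120, np.float64(64.0), np.float64(92.0)), (-100, np.float64(-22.0), np.float64(87.0)), (-80, np.float64(4.0), np.float64(70.0)), (-60, np.float64(5.0), np.float64(108.0)), (-40, np.float64(94.0), np.float64(163.0))]
```

>>> {"method": "move_arm", "body": {"moves": [[-0.1, 0, 0, 0, 1], [-0.1, 0, 0, 0, 1], [-0.1, 0, 0, 0, 1], [-0.1, 0, 0, 0, 1], [-0.1, 0, 0, 0, 1], [0, 0, 0, 0, 1]], "grip_force": 6}}

```text
t: 12.2
position: [608.2, -181.1, 225.0]
ee_rot: [0.111, 0.994, 0.0, 0.0]
ft_force: [-0.3, 0.0, -3.7]
finger_gap: 0.158
grip_force: 6.0
```

```bash
python3 -c "
from h import *
cup()
a=np.load('pics/tmp.npz')
a=snap('side','side3')
cv2.imwrite('pics/c5.png',cv2.resize(a['color'][110:310,310:470,::-1],None,fx=3,fy=3,interpolation=2))"
```

```text
P stand [-67.8   1.1 240. ] F [-0.3  0.  -3.7] T [ 0.07  0.03 -0.01] gap 0.158
side 1774 [(-140, np.float64(-51.0), np.float64(8.0)), (-120, np.float64(-25.0), np.float64(47.0)), (-100, np.float64(-39.0), np.float64(44.0)), (-80, np.float64(-27.0), np.float64(38.0)), (-60, np.float64(-8.0), np.float64(159.0)), (-40, np.float64(42.0), np.float64(147.0))]
top 1100 [(-140, np.float64(-50.0), np.float64(27.0)), (-100, np.float64(-38.0), np.float64(-25.0)), (-80, np.float64(-30.0), np.float64(-13.0)), (-60, np.float64(18.0), np.float64(163.0)), (-40, np.float64(56.0), np.float64(154.0))]
```

View pics/c5.png

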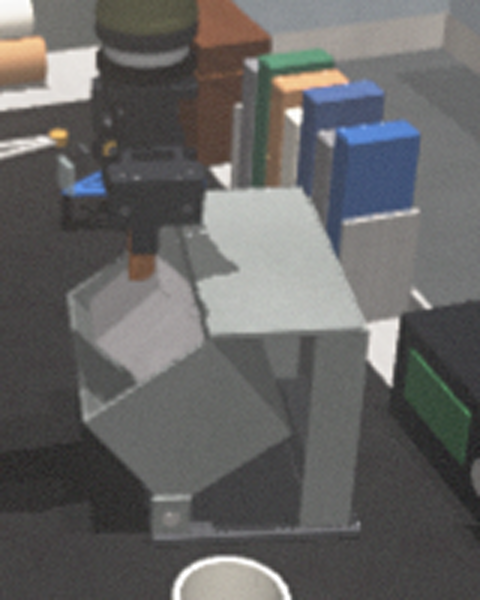

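>>> {"method": "move_arm", "body": {"moves": [[0.15, 0, 0, 0, 1], [0.17, 0, -0.1, 0, 1], [0, 0, -0.2, 0, 1], [0, 0, -0.25, 0, 1], [0, 0, -0.17, 0, 1], [0, 0, -0.1, 0, 1], [0, 0, 0, 0, 1]]}}

```text
t: 13.22
position: [576.3, -174.0, 307.7]
ee_rot: [0.11, 0.994, -0.0, 0.001]
ft_force: [-0.0, -0.1, -3.8]
finger_gap: 0.161
grip_force: 6.0
```

```bash
python3 -c "
from h import *
cup()"
```

```text
P stand [-100.5    1.1  322.7] F [-0.  -0.1 -3.8] T [ 0.01  0.   -0.06] gap 0.161
side 2118 [(-140, np.float64(-5.0), np.float64(73.0)), (-120, np.float64(-14.0), np.float64(160.0)), (-100, np.float64(-40.0), np.float64(47.0)), (-80, np.float64(-28.0), np.float64(37.0)), (-60, np.float64(-8.0), np.float64(21.0))]
top 1160 [(-140, np.float64(59.0), np.float64(159.0)), (-120, np.float64(77.0), np.float64(163.0)), (-100, np.float64(-39.0), np.float64(66.0)), (-80, np.float64(-32.0), np.float64(29.0)), (-60, np.float64(3.0), np.float64(29.0))]
```

>>> {"method": "move_arm", "body": {"moves": [[-0.1, 0, 0, 0, 1], [-0.1, 0, 0, 0, 1], [-0.1, 0, 0, 0, 1], [-0.1, 0, 0, 0, 1], [-0.1, 0, 0, 0, 1], [0, 0, 0, 0, 1]]}}

```text
t: 14.08
position: [625.9, -185.1, 306.8]
ee_rot: [0.111, 0.994, 0.0, 0.001]
ft_force: [-0.7, -0.8, -3.4]
finger_gap: 0.161
grip_force: 6.0
```

```bash
python3 -c "
from h import *
cup()"
```

```text
P stand [-49.6   1.1 321.8] F [-0.7 -0.8 -3.4] T [ 0.   -0.05 -0.01] gap 0.161
side 2120 [(-160, np.float64(-23.0), np.float64(8.0)), (-140, np.float64(-52.0), np.float64(140.0)), (-120, np.float64(-54.0), np.float64(128.0)), (-100, np.float64(-67.0), np.float64(3.0)), (-80, np.float64(-76.0), np.float64(-5.0)), (-60, np.float64(-56.0), np.float64(-11.0))]
top 1199 [(-140, np.float64(28.0), np.float64(145.0)), (-120, np.float64(27.0), np.float64(134.0)), (-80, np.float64(-76.0), np.float64(-50.0)), (-60, np.float64(-65.0), np.float64(-19.0))]
```

>>> {"method": "move_arm", "body": {"moves": [[-0.1, 0, 0, 0, 1], [-0.1, 0, 0, 0, 1], [-0.1, 0, 0, 0, 1], [0, 0, 0, 0, 1], [0, 0, 0, 0, 1]]}}

```text
t: 14.8
position: [654.5, -191.5, 307.3]
ee_rot: [0.11, 0.994, 0.0, 0.0]
ft_force: [-0.3, 0.1, -3.0]
finger_gap: 0.156
grip_force: 6.0
```

```bash
python3 -c "
from h import *
cup()
a=snap('side','side4')
cv2.imwrite('pics/c6.png',cv2.resize(a['color'][90:300,300:470,::-1],None,fx=2.8,fy=2.8,interpolation=2))"
```

```text
P stand [-20.3   1.1 322.3] F [-0.3  0.1 -3. ] T [ 0.03  0.16 -0.  ] gap 0.156
side 1953 [(-160, np.float64(-44.0), np.float64(-23.0)), (-140, np.float64(-64.0), np.float64(111.0)), (-120, np.float64(-75.0), np.float64(100.0)), (-100, np.float64(-85.0), np.float64(-17.0)), (-80, np.float64(-87.0), np.float64(-20.0)), (-60, np.float64(-88.0), np.float64(-23.0))]
top 1121 [(-140, np.float64(40.0), np.float64(116.0)), (-120, np.float64(25.0), np.float64(106.0)), (-80, np.float64(-76.0), np.float64(-31.0)), (-60, np.float64(-86.0), np.float64(-23.0)), (-40, np.float64(-55.0), np.float64(-18.0))]
```

View pics/c6.png

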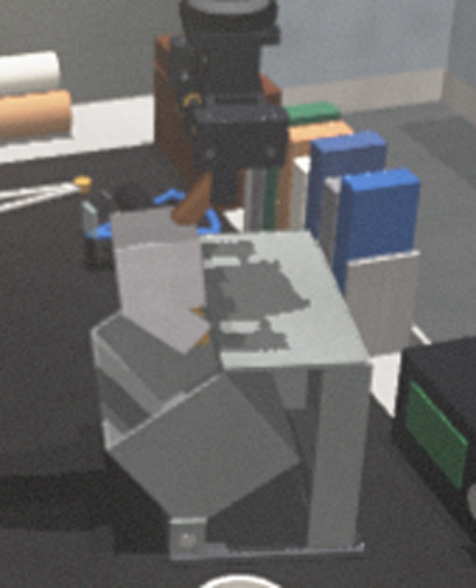

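>>> {"method": "move_arm", "body": {"moves": [[0, 0, 0, 0, 1], [0, 0, 0, 0, 1], [0, 0, 0, 0, 1], [0.1, 0, 0, 0, 1], [0.1, 0, 0, 0, 1], [0, 0, 0, 0, 1]], "grip_force": 40}}

```text
t: 15.7
position: [633.9, -187.1, 307.8]
ee_rot: [0.11, 0.994, -0.0, 0.0]
ft_force: [2.1, 1.0, -2.1]
finger_gap: 0.152
grip_force: 40.0
```

```bash
python3 -c "
from h import *
cup()
F=[r.observe()['ft_force'][2]];print(F)
for n in('side','top'):
    im=snap(n,'t_'+n);P=S.inv().apply(cloud('t_'+n).reshape(-1,3)-O);c=im['color'].reshape(-1,3).astype(int)
    m=(c[:,0]-c[:,2]>45)&(c[:,1]-c[:,2]>20)&(P[:,0]>-160)&(P[:,0]<60)&(abs(P[:,1])<100)&(P[:,2]>10)
    hh=m.reshape(400,640).astype(np.uint8);k,l,s,ce=cv2.connectedComponentsWithStats(hh)
    for i in range(1,k):
        if s[i,4]>4: print(n,ce[i].round(),s[i,4],np.nanmedian(P[(l==i).ravel()],0).round())"
```

```text
P stand [-41.4   0.9 322.8] F [ 2.1  1.  -2.1] T [-0.05 -0.13 -0.04] gap 0.152
side 2087 [(-160, np.float64(-44.0), np.float64(-21.0)), (-140, np.float64(-66.0), np.float64(132.0)), (-120, np.float64(-73.0), np.float64(121.0)), (-100, np.float64(-83.0), np.float64(-17.0)), (-80, np.float64(-85.0), np.float64(-20.0)), (-60, np.float64(-88.0), np.float64(-23.0))]
top 1272 [(-140, np.float64(36.0), np.float64(136.0)), (-120, np.float64(24.0), np.float64(126.0)), (-80, np.float64(-82.0), np.float64(-46.0)), (-60, np.float64(-86.0), np.float64(-23.0)), (-40, np.float64(-45.0), np.float64(-19.0))]
[np.float64(-2.3437299331369785)]
side [359. 124.] 5 [-66.  16. 386.]
side [361. 160.] 13 [-62.  -4. 307.]
side [363. 230.] 9 [-44.  58.  65.]
top [421. 164.] 137 [-69.  34. 683.]
top [445. 175.] 1498 [-66.  -7. 685.]
top [465. 162.] 128 [-50. -31. 682.]
top [471. 166.] 138 [-54. -42. 683.]
top [398. 165.] 17 [-24.  36. 399.]
top [446. 164.] 5 [-58.  -3. 684.]
top [439. 180.] 6 [-89.   4. 695.]
top [368. 190.] 55 [-49.  70.  56.]
top [383. 192.] 29 [-46.  25.  53.]
top [404. 193.] 30 [-68.  -0. 300.]
top [460. 214.] 7 [-133.  -32.  717.]
```

>>> {"method": "move_arm", "body": {"moves": [[0.2, 0, 0, 0, 1], [-0.2, 0, 0, 0, 1], [0, 0, -0.2, 0, 1], [0, 0, 0.2, 0, 1], [0.2, 0, 0, 0, 1], [0, 0, 0, 0, 1]]}}

```text
t: 16.65
position: [614.4, -182.7, 307.1]
ee_rot: [0.11, 0.994, -0.0, -0.0]
ft_force: [0.4, -0.2, -2.5]
finger_gap: 0.153
grip_force: 40.0
```

>>> {"method": "move_arm", "body": {"moves": [[0, 0, -0.25, 0, 1], [0, 0, -0.3, 0, 1], [0.3, 0, -0.3, 0, 1], [0.5, 0, 0, 0, 1], [0.5, 0, 0, 0, 1], [0.2, 0, 0, 0, 1], [0, 0, 0, 0, 1]]}}

```text
t: 17.52
position: [468.7, -149.9, 393.2]
ee_rot: [0.11, 0.994, -0.0, 0.001]
ft_force: [-0.1, -0.1, -2.8]
finger_gap: 0.155
grip_force: 40.0
```

```bash
python3 -c "
from h import *
cup()
a=snap('top','top5');b=snap('side','side5')
m=lambda i,y,x:cv2.resize(i['color'][y:y+130,x:x+130,::-1],(390,390),interpolation=2)
cv2.imwrite('pics/c7.png',np.hstack([m(a,120,330),m(b,160,310)]))"
```

```text
P stand [-210.7    1.2  408.2] F [-0.1 -0.1 -2.8] T [-0.01 -0.12  0.03] gap 0.155
side 1467 [(-160, np.float64(-44.0), np.float64(-23.0)), (-140, np.float64(-64.0), np.float64(-11.0)), (-120, np.float64(-82.0), np.float64(-17.0)), (-100, np.float64(-83.0), np.float64(-16.0)), (-80, np.float64(-85.0), np.float64(-18.0)), (-60, np.float64(-87.0), np.float64(-21.0))]
top 533 [(-80, np.float64(-78.0), np.float64(-39.0)), (-60, np.float64(-85.0), np.float64(-36.0)), (-40, np.float64(-42.0), np.float64(-29.0))]
```

View pics/c7.png

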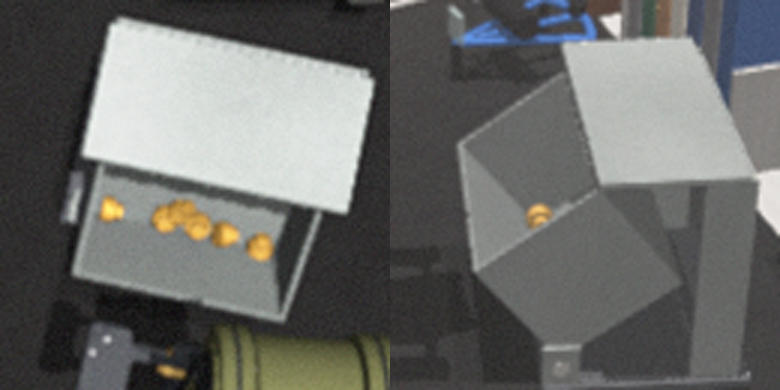

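>>> {"method": "move_arm", "body": {"moves": [[-0.05, 0.2, 0, 0, 1], [-0.08, 0.4, 0, 0, 1], [-0.08, 0.5, 0, 0, 1], [-0.08, 0.5, 0.2, 0, 1], [-0.08, 0.4, 0.35, 0, 1], [-0.06, 0.25, 0.35, 0, 1], [0, 0, 0.3, 0, 1], [0, 0, 0.2, 0, 1]]}}

```text
t: 18.73
position: [560.6, 60.9, 249.9]
ee_rot: [0.11, 0.994, -0.0, -0.001]
ft_force: [0.1, 1.0, -2.5]
finger_gap: 0.157
grip_force: 40.0
```

>>> {"method": "move_arm", "body": {"moves": [[0, 0, 0.2, 0, 1], [0, 0, 0, 0, 1], [0, 0, 0, 0, 1], [0, 0, 0, 0, 1], [0, 0, 0, 0, 1]], "grip_force": 6}}

```text
t: 19.35
position: [560.5, 60.3, 232.9]
ee_rot: [0.111, 0.994, 0.0, 0.001]
ft_force: [-0.8, -0.3, -3.2]
finger_gap: 0.162
grip_force: 6.0
```

```bash
python3 -c "
from h import *
cup();to(0,0,0)"
```

```text
P stand [-166.9  226.4  247.9] F [-0.8 -0.3 -3.2] T [-0.   -0.02  0.04] gap 0.162
side 977 [(-160, np.float64(-18.0), np.float64(26.0)), (-140, np.float64(-42.0), np.float64(29.0)), (-120, np.float64(-52.0), np.float64(18.0)), (-100, np.float64(-63.0), np.float64(15.0)), (-80, np.float64(-66.0), np.float64(3.0)), (-60, np.float64(-30.0), np.float64(-3.0))]
top 0 []
pos [560.3  60.2 232.7] yaw 167.3 q [ 0.01  0.63 -0.34  1.76  0.28  0.8   0.89] shift after turn(share) [ 5.336 -1.819  2.322]
```

>>> {"method": "move_arm", "body": {"moves": [[-0.2, 0, 0.2, 0, 1], [-0.25, 0, 0.25, 0, 1], [-0.15, 0, 0.2, 0, 1], [0, 0, 0.15, 0, 1], [0, 0, 0.1, 0, 1], [0, 0, 0, 0, 1]]}}

```text
t: 20.2
position: [617.5, 47.4, 141.8]
ee_rot: [0.11, 0.994, -0.0, -0.001]
ft_force: [0.1, -0.3, -1.9]
finger_gap: 0.159
grip_force: 6.0
```

```bash
python3 -c "
from h import *
cup();to(0,0,0)"
```

```text
P stand [-108.4  226.2  156.8] F [ 0.1 -0.3 -1.9] T [ 0.1  -0.02  0.01] gap 0.159
side 674 [(-160, np.float64(-24.0), np.float64(-4.0)), (-140, np.float64(-40.0), np.float64(-8.0)), (-120, np.float64(-51.0), np.float64(21.0)), (-100, np.float64(-65.0), np.float64(15.0)), (-80, np.float64(-61.0), np.float64(5.0)), (-60, np.float64(-25.0), np.float64(-3.0))]
top 19 [(-160, np.float64(-62.0), np.float64(-49.0)), (-80, np.float64(-61.0), np.float64(-52.0))]
pos [618.6  47.4 142.9] yaw 167.3 q [ 0.01  0.81 -0.3   1.66  0.33  0.72  0.9 ] shift after turn(share) [ 5.933 -1.819  1.424]
```

>>> {"method": "move_arm", "body": {"moves": [[0.05, 0, 0.09, 0, 1], [0.12, 0, 0.03, 0, 1], [0.12, 0, 0.03, 0, 1], [0.12, 0, 0.04, 0, 1], [0.12, 0, 0.05, 0, 1], [0, 0, 0, 0, 1]]}}

```text
t: 21.05
position: [566.3, 59.2, 119.1]
ee_rot: [0.11, 0.994, 0.0, 0.0]
ft_force: [-1.4, -0.5, 3.3]
finger_gap: 0.155
grip_force: 6.0
```

```bash
python3 -c "
from h import *
cup();to(0,0,0)"
```

```text
P stand [-161.   226.6  134.1] F [-1.4 -0.5  3.3] T [0.1  0.37 0.01] gap 0.155
side 796 [(-140, np.float64(-3.0), np.float64(48.0)), (-120, np.float64(-20.0), np.float64(58.0)), (-100, np.float64(-36.0), np.float64(64.0)), (-80, np.float64(-24.0), np.float64(43.0)), (-60, np.float64(-9.0), np.float64(25.0))]
top 44 [(-140, np.float64(64.0), np.float64(82.0)), (-100, np.float64(57.0), np.float64(75.0))]
pos [567.1  59.  119.1] yaw 167.3 q [-0.03  0.79 -0.26  1.83  0.36  0.56  0.83] shift after turn(share) [ 5.405 -1.821  1.184]
```

>>> {"method": "move_arm", "body": {"moves": [[0.12, 0, 0.01, 0, 1], [0.12, 0, 0.02, 0, 1], [0.11, 0, 0.03, 0, 1], [0.11, 0, 0.04, 0, 1], [0.1, 0, 0.05, 0, 1], [0.1, 0, 0.06, 0, 1], [0, 0, 0, 0, 1]]}}

```text
t: 22.02
position: [500.7, 73.4, 96.6]
ee_rot: [0.11, 0.994, -0.001, -0.002]
ft_force: [-2.2, 0.2, 1.5]
finger_gap: 0.163
grip_force: 6.0
```

```bash
python3 -c "
from h import *
cup();to(0,0,0)"
```

```text
P stand [-228.1  226.2  111.6] F [-2.2  0.2  1.5] T [ 0.2   0.54 -0.01] gap 0.163
side 974 [(-120, np.float64(18.0), np.float64(115.0)), (-100, np.float64(12.0), np.float64(106.0)), (-80, np.float64(16.0), np.float64(119.0)), (-60, np.float64(22.0), np.float64(110.0)), (-40, np.float64(23.0), np.float64(59.0))]
top 620 [(-120, np.float64(50.0), np.float64(123.0)), (-100, np.float64(64.0), np.float64(118.0)), (-80, np.float64(85.0), np.float64(131.0)), (-60, np.float64(58.0), np.float64(120.0)), (-40, np.float64(43.0), np.float64(89.0))]
pos [501.4  73.3  97.1] yaw 167.3 q [-0.12  0.78 -0.2   2.03  0.39  0.37  0.73] shift after turn(share) [ 4.73  -1.813  0.982]
```

Tilt is now about 14°; finish the arc.

>>> {"method": "move_arm", "body": {"moves": [[0.09, 0, 0.06, 0, 1], [0.08, 0, 0.06, 0, 1], [0.07, 0, 0.05, 0, 1], [0.02, 0, 0.02, 0, 1], [0, 0, 0, 0, 1], [0, 0, 0, 0, 1]]}}

```text
t: 22.88
position: [476.7, 79.1, 78.3]
ee_rot: [0.11, 0.994, -0.0, -0.0]
ft_force: [-1.9, 0.0, 4.8]
finger_gap: 0.159
grip_force: 6.0
```

```bash
python3 -c "
from h import *
cup();to(0,0,0)"
```

```text
P stand [-252.8  226.5   93.3] F [-1.9  0.   4.8] T [0.16 0.37 0.03] gap 0.159
side 988 [(-100, np.float64(29.0), np.float64(140.0)), (-80, np.float64(33.0), np.float64(110.0)), (-60, np.float64(32.0), np.float64(132.0)), (-40, np.float64(30.0), np.float64(133.0))]
top 765 [(-100, np.float64(41.0), np.float64(129.0)), (-80, np.float64(78.0), np.float64(120.0)), (-60, np.float64(80.0), np.float64(141.0)), (-40, np.float64(63.0), np.float64(141.0))]
pos [476.8  79.   78.3] yaw 167.3 q [-0.17  0.8  -0.14  2.11  0.41  0.26  0.68] shift after turn(share) [ 4.479 -1.817  0.785]
```

>>> {"method": "move_arm", "body": {"moves": [[0.02, 0, 0.02, 0, 1], [0, 0, 0, 0, 1], [0, 0, 0, 0, 0.3], [0, 0, 0, 0, 0.3], [0, 0, 0, 0, 0.3], [0, 0, -0.1, 0, 0.3], [0, 0, -0.3, 0, 0.3], [0, 0, -0.4, 0, 0.3]]}}

```text
t: 23.98
position: [474.7, 79.2, 157.1]
ee_rot: [0.11, 0.994, -0.0, -0.001]
ft_force: [0.1, -0.2, -0.5]
finger_gap: 0.697
grip_force: 0.0
```

>>> {"method": "move_arm", "body": {"moves": [[0, 0, -0.5, 0, 1], [0, 0, -0.3, 0, 1], [0, 0, 0, 0, 1]]}}

```text
t: 24.35
position: [476.6, 79.6, 238.7]
ee_rot: [0.111, 0.994, 0.001, 0.003]
ft_force: [-0.2, 1.2, -1.0]
finger_gap: 0.389
grip_force: 0.0
```

```bash
python3 -c "
from h import *
to(0,0,0)
a=snap('side','side6')
cv2.imwrite('pics/c8.png',a['color'][:,:,::-1])"
```

```text
pos [476.6  79.6 238.7] yaw 167.3 q [-0.04  0.52 -0.34  1.98  0.27  0.68  0.8 ] shift after turn(share) [ 4.486 -1.831  2.36 ]
```

View pics/c8.png

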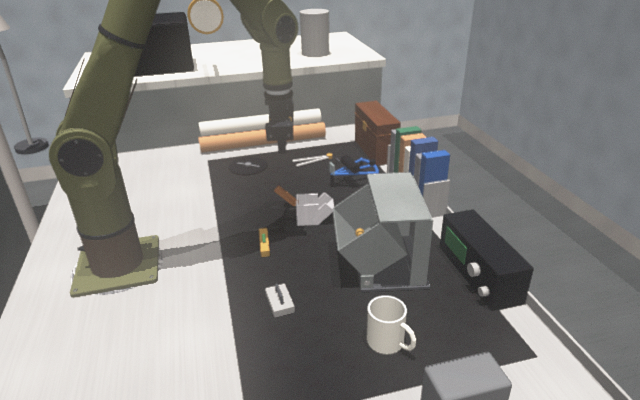

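>>> {"method": "move_arm", "body": {"moves": [[-0.1, -0.3, 0, 0, 1], [-0.2, -0.5, 0, 0, 1], [-0.2, -0.5, 0, 0, 1], [-0.2, -0.5, 0, 0, 1], [-0.18, -0.47, 0, 0, 1], [0, 0, 0.5, 0, 1], [0, 0, 0.5, 0, 1], [0, 0, 0.3, 0, 1]]}}

```text
t: 25.4
position: [508.7, -161.1, 102.6]
ee_rot: [0.11, 0.994, 0.0, -0.003]
ft_force: [-0.6, -0.5, -0.6]
finger_gap: 0.005
grip_force: 0.0
```

```bash
cat >> h.py <<'E'
def bin_():
    s=r.observe();print('tcp stand',S.inv().apply(s['position']-O).round(1),'F',s['ft_force'].round(1),'gap',round(s['finger_gap'],2))
    im=snap('top','tb');P=S.inv().apply(cloud('tb').reshape(-1,3)-O)
    # front rim: highest points in the strip near the front edge, off the gripper
    for lo,hi in((-88,-60),(60,88)):
        q=P[(P[:,1]>lo)&(P[:,1]<hi)&(P[:,0]>-150)&(P[:,0]<-30)&(P[:,2]>50)&(P[:,2]<160)]
        if len(q): k=q[q[:,0].argsort()[:8]].mean(0);print('front edge',k.round(1),'tilt',np.arctan2(-50-k[0],k[2]-25).round(3))
E
python3 -c "
from h import *
bin_();to(*(O+S.apply([-160,0,100])),167.4)"
```

```text
tcp stand [-169.2   -1.    98.6] F [-0.6 -0.5 -0.6] gap 0.0
front edge [-80.5 -63.6  69.5] tilt 0.601
front edge [-118.1   74.1  116.7] tilt 0.639
turn share -0.0003
pos [ 507.2 -160.5  100. ] yaw 167.4 q [ 0.37  0.8  -0.25  1.95  0.41  0.46  1.17] shift after turn(share) [-0.108  0.007 -0.04 ]
```

>>> {"method": "move_arm", "body": {"moves": [[-0.2, 0, 0, 0, 1], [-0.2, 0, 0, 0, 1], [-0.1, 0, 0, 0, 1], [-0.1, 0, 0, 0, 1], [-0.1, 0, 0, 0, 1], [-0.1, 0, 0, 0, 1], [-0.1, 0, 0, 0, 1], [0, 0, 0, 0, 1]]}}

```text
t: 26.45
position: [600.9, -181.4, 106.2]
ee_rot: [0.111, 0.994, 0.0, 0.001]
ft_force: [-0.3, 0.9, 0.4]
finger_gap: 0.007
grip_force: 0.0
```

```bash
python3 -c "
from h import *
bin_()"
```

```text
tcp stand [-74.9  -0.8 102.2] F [-0.3  0.9  0.4] gap 0.01
front edge [-56.8  86.9 106.7] tilt 0.083
```

>>> {"method": "move_arm", "body": {"moves": [[-0.04, 0, 0, 0, 1], [-0.03, 0, 0, 0, 1], [-0.02, 0, 0, 0, 1], [0, 0, 0, 0, 1]]}}

```text
t: 27.0
position: [608.1, -183.2, 106.2]
ee_rot: [0.111, 0.994, 0.0, 0.0]
ft_force: [-0.0, -0.8, 0.5]
finger_gap: 0.006
grip_force: 0.1
```

```bash
python3 -c "
from h import *
bin_()"
```

```text
tcp stand [-67.4  -1.  102.2] F [-0.  -0.8  0.5] gap 0.01
front edge [-51.3  86.4  83. ] tilt 0.023
```

>>> {"method": "move_arm", "body": {"moves": [[-0.02, 0, 0, 0, 1], [-0.02, 0, 0, 0, 1], [-0.02, 0, 0, 0, 1]]}}

```text
t: 27.42
position: [609.4, -183.6, 105.4]
ee_rot: [0.109, 0.994, -0.0, -0.005]
ft_force: [-13.7, 3.0, 6.0]
finger_gap: 0.005
grip_force: 0.0
```

>>> {"method": "move_arm", "body": {"moves": [[-0.02, 0, 0, 0, 1], [-0.02, 0, 0, 0, 1], [0, 0, 0, 0, 1]]}}

```text
t: 27.8
position: [608.5, -183.6, 104.2]
ee_rot: [0.108, 0.994, -0.0, -0.01]
ft_force: [-21.5, 4.4, 6.7]
finger_gap: 0.008
grip_force: 0.0
```

```bash
python3 -c "
from h import *
bin_()
print(r.observe()['ft_force'])"
```

```text
tcp stand [-66.9  -1.2 100.2] F [-21.5   4.4   6.7] gap 0.01
front edge [-50.7  86.1  77.1] tilt 0.013
[-20.40022762   5.32245738   6.08773785]
```

>>> {"method": "move_arm", "body": {"moves": [[0.2, 0, 0, 0, 1], [0.5, 0, 0, 0, 1], [0.5, 0, 0, 0, 1], [0.3, 0, -0.3, 0, 1], [0.2, 0, -0.5, 0, 1], [0, 0, -0.5, 0, 1], [0, 0, 0, 0, 1]]}}

```text
t: 28.72
position: [454.6, -148.5, 239.7]
ee_rot: [0.111, 0.994, -0.0, 0.005]
ft_force: [0.2, -0.3, -0.1]
finger_gap: 0.004
grip_force: 0.0
```

```bash
python3 -c "
from h import *
bin_()
P=S.inv().apply(cloud('tb').reshape(-1,3)-O)
b=snap('side','side7');Q=S.inv().apply(cloud('side7').reshape(-1,3)-O)
# bin side wall outer face (y=-95) seen from side camera: top and bottom edges
q=Q[(abs(Q[:,1]+95)<5)&(Q[:,0]>-60)&(Q[:,0]<50)&(Q[:,2]>10)&(Q[:,2]<165)]
for lo in range(-55,45,15):
    s=q[(q[:,0]>=lo)&(q[:,0]<lo+15)]
    if len(s)>5: print(lo,len(s),np.percentile(s[:,2],[2,98]).round())
f=Q[(abs(Q[:,1])<80)&(Q[:,0]>-120)&(Q[:,0]<-35)&(Q[:,2]>35)&(Q[:,2]<150)]
print(len(f))
for n,A in(('top',P),('side',Q)):
    f=A[(abs(A[:,1])<80)&(A[:,0]>-125)&(A[:,0]<-28)&(A[:,2]>125)&(A[:,2]<160)];print(n,len(f),f.mean(0) if len(f) else '',f[:,0].min() if len(f) else '')
cv2.imwrite('pics/c9.png',np.hstack([cv2.resize(i[y:y+130,x:x+130,::-1],(390,390),interpolation=2) for i,y,x in((np.load('pics/tb.npz')['color'],120,330),(b['color'],160,310))]))
"
```

```text
tcp stand [-224.8   -0.5  235.7] F [ 0.2 -0.3 -0.1] gap 0.0
front edge [-51.  -71.6 132.2] tilt 0.009
front edge [-51.3  74.9 127.8] tilt 0.012
-55 139 [ 13. 139.]
-40 151 [ 13. 139.]
-25 146 [ 28. 138.]
-10 142 [ 10. 137.]
5 131 [ 10. 139.]
20 123 [ 19. 140.]
35 147 [ 10. 140.]
326
top 134 [-49.66947725  -0.5918592  138.58482704] -51.90720482300309
side 98 [-53.70118572  -5.07065677 135.80211728] -55.54520648534045
```

View pics/c9.png

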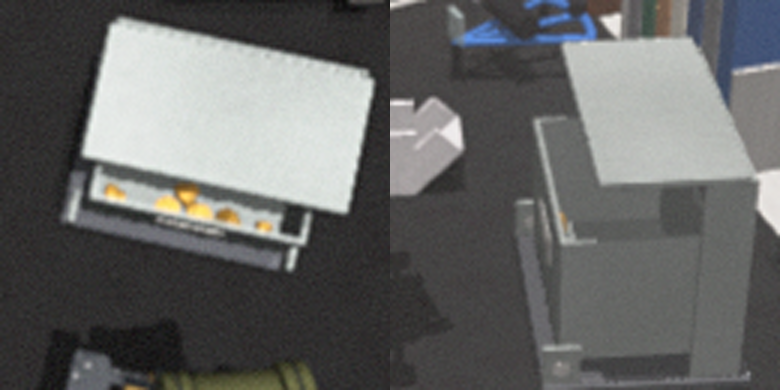

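```bash
python3 -c "
from h import *
P=cloud('tb').reshape(-1,3);c=np.load('pics/tb.npz')['color'].reshape(-1,3).astype(int)
o=np.array([540,65,0]);q=S.inv().apply(P-o);m=(abs(q[:,0])<110)&(abs(q[:,1])<60)&(c.min(1)>110)&(q[:,2]>2);q=q[m]
print(len(q),np.percentile(q[:,2],[1,99]),np.percentile(q[:,0],[1,99]),np.percentile(q[:,1],[1,99]))
for lo in range(-50,90,10):
    s=q[(q[:,0]>=lo)&(q[:,0]<lo+10)]
    if len(s)>4: print(lo,np.percentile(s[:,2],[3,50,97]).round(),[round(np.percentile(t[:,2],95)) for t in (s[s[:,1]<s[:,1].mean()],s[s[:,1]>s[:,1].mean()])])
"
```

```text
994 [ 2.86180223 78.10271324] [-32.42004723  79.08860743] [-34.48358005  36.86440272]
-40 [ 3. 74. 80.] [80, 76]
-30 [ 4. 10. 75.] [74, 75]
-20 [ 3.  9. 76.] [76, 74]
-10 [ 4. 10. 77.] [73, 74]
0 [ 3.  9. 76.] [75, 74]
10 [ 3.  9. 77.] [75, 76]
20 [ 3.  8. 77.] [76, 76]
30 [ 4. 15. 65.] [62, 63]
40 [ 9. 23. 69.] [67, 67]
50 [21. 34. 77.] [74, 76]
60 [35. 43. 69.] [68, 67]
70 [ 7. 53. 58.] [58, 57]
80 [4. 4. 5.] [5, 5]
```

Cup floor is flat at about 9 mm with wall tops at 75 mm all round, so it stands upright and empty.

```bash
python3 -c "
from cell import r
print(r.sign_off())"
```

```text
the job is handed in; nothing more can be done
None
```

The job is handed in, with no verdict shown at sign-off: the last images show all six knobs in the bin, the bin level to about 0.01 rad, and the empty cup upright on the mat; no bystander was touched that I could see.

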